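# Set and lock the screen clamp's adjuster

## Robot

A 6-joint arm with a two-finger parallel gripper is mounted at the origin on the work surface. World frame = base frame: x ahead of the robot, y to its left, z up, the work surface at z = 0. Lengths are in m, angles in rad, forces in N, time in s.
With the tool pointing down it reaches from about 0.4 to 0.825 m from the base axis. Payload 7 kg.
Tool frame: the origin (TCP) lies midway between the tips of the shut fingers; the grasp point (between the pads) lies 19 mm behind it; z points along the fingers, y is the direction in which the jaws open and shut (so a half turn about z gives the same grasp; the last joint's range is limited). The gripper opens to 85 mm and grips with 20 to 120 N. Pads are 22 mm wide; open, the fingers measure 114 mm over their backs; the gripper's body (76 mm by 85 mm) begins 54 mm behind the grasp point. The pads swing forward as they close: fully open they stand 13 mm farther back than shut.
Start: joints at [1.627, 0.359, 0.012, 0, -1.224, -0.288], TCP at [0.155, 0.657, 0.231] pointing down, gripper open.
Joint ranges: [-3.07, 3.07], [-1.43, 2.12], [-1.02, 1.25], [-3.03, 1.67], [-3.05, -0], [-3.03, 3.03]. Speed limits (rad/s): [2.39, 2.39, 3.01, 3.14, 3.14, 3.14].

## Interface

Orientations are given as a unit quaternion [x, y, z, w].
In Python, from cell import manip gives the robot as it stands.
- The arm moves only by the shell command python3 -m crank 'ROWS'. ROWS is JSON, a list of rows, each an object of numbers: "tx", "ty", "tz": the shift along the tool's x, y, z in cm; "rx", "ry", "rz": the turn, a rotation vector about the tool's x, y, z in rad; "gripper": the opening, from 0 (shut) to 1 (fully open). A call has exactly 10 rows; each row is the pose to reach, as a shift and turn from the pose commanded when the call began, along the tool's axes at that moment; what a row does not reach only later rows make up. A row lasts 1/10 s, in which the tool goes at most 50 mm and 8.59 degrees, less where a joint would pass 70% of its speed; a pose out of reach is approached as far as the arm can. A call with a gripper value outside its range is refused whole. The fingers move at their own pace and stop on an object; the grip force is fixed at half the most. Time passes only in rows, so rows that repeat a pose let the fingers close, or fill a call up. It gives the time, the measured TCP pose, the force and the opening at its end, in the units of the state.
- manip.sense(): the state, without advancing time (a new reading comes with each control period).
- manip.read_camera(name): name is "scene" or "top" or "wrist"; returns (picture, depth): 480x640x3 uint8, red, green, blue; 480x640 float32, m along the optical axis (not along the pixel's ray), 0 where there is no reading.
- manip.calibration(name): a dict with "K" (3x3 intrinsics, pixels), "distortion" ([k1, k2, p1, p2, k3] as OpenCV has them; the pictures are not rectified), "world_to_cam" (4x4, takes a point from world to camera coordinates); the wrist camera has in their place "mount" (4x4, takes a point from camera to tool coordinates, whose origin is the TCP and whose axes are the flange's). Camera axes: x right, y up, looking along -z (the intrinsics and any distortion apply to the point x, -y, -z); pixel columns grow to the right and rows downward; lengths in m; the calibration is good to about 2 mm. A picture is of the moment at which its call begins: read the wrist's pose just before it. calibration takes no time and is no camera call.
- manip.sign_off(): hands the job in, once; it reports no verdict.
The state is a dict: "t": time; "qpos": joint angles; "qvel": joint speeds; "effort": joint torques, N m; "tool_pos": TCP position; "eef_rot": TCP orientation; "wrist_force": force on the tool from outside, world axes, zero at the start; "moment": the same for the moment, N m; "opening": finger opening in m.
Only numpy, scipy, OpenCV 4.12 (cv2) and the standard library are available. Lean on these libraries where they do the work, as an engineer would, in place of code of your own. Each camera call takes 0.05 s, during which the arm holds its last target. There are 200 camera calls.

## Task

Turn the clamp's adjuster barrel back to its index tooth, then hold the barrel there by its pin while you turn the knurled lock ring under it clockwise (seen from above) until it jams tight against the housing, finishing with a firm squeeze of about 15 N between the two pins held for about a second. The ring drags the barrel along, so the barrel has to be held still on its index all the while; never push the ring's pin with more than 25 N. Then let go, and leave everything else on the table where it is.

Things in the scene. Friction and masses are not known exactly. Their poses are not given: they have to be found in the camera images.
- clamp: Blue cast screen clamp fixed to the table, 160 x 170 mm, housing 50 mm high, holding a wooden screen frame 260 x 340 mm on its +x side. Origin on the table, on the vertical axis of barrel and ring. Index tooth: steel, 8 mm wide, top 74 mm above the table, 57 mm from the axis in the clamp's own -x direction.
- barrel (a joint): Angle of the adjuster barrel (rad), clockwise from above positive; 0 = its arm and pin point at the index tooth. Starts at 0.25 to 0.65, range -0.9 to 0.9. Turns lightly (about 0.05 N m), stays where left. At angle a its pin is at (-0.040 cos a, 0.040 sin a) m in the clamp's frame. Barrel: 40 mm in diameter, knurled top 92 mm above the table.
- barrel_pin (a point): Upright round steel pin, 12 mm in diameter, 40 mm from the axis on the barrel's flat radial arm (12 mm wide, 47 mm long from the axis, top 78 mm above the table). The point is the centre of the pin's top, 118 mm above the table; the pin is 40 mm tall. The space beside both pins is free from 81 mm above the table.
- ring (a joint): Angle of the knurled lock ring relative to the barrel (rad), clockwise from above positive. Starts loose at 0 to 0.15, jams hard at 0.70. Turning it on the barrel takes about 0.2 N m (5 N at its pin), more than the barrel's own friction: an unheld barrel goes round with the ring, and a turned barrel carries the ring along. Its height does not change.
- ring_pin (a point): Upright round steel pin, 12 mm in diameter, on the knurled ring (92 mm in diameter, top 63 mm above the table), 40 mm from the axis. Point: centre of its top, 118 mm above the table; 55 mm tall. Lies at clockwise angle c = barrel - 1.15 + ring from the index direction: (-0.040 cos c, 0.040 sin c). Pin centres start 38 to 44 mm apart, 18 mm when jammed.
- squeegee: Bystander: squeegee with wooden handle, about 70 x 200 x 30 mm, lying in the screen. Leave it alone.
- ink_jar: Bystander: ink jar, 80 mm in diameter, 95 mm tall, standing left of the clamp. Leave it alone.
- tape_roll: Bystander: tape roll lying flat, 96 mm in diameter, 24 mm tall, right of the clamp. Leave it alone.
- squeeze_bottle: Bystander: bottle 56 mm in diameter, 150 mm tall, beside the screen frame. Leave it alone.

How it is judged:
By the outcome, as a careful person would: the job done as asked, in the order asked, and still so for the second after the job is handed in, with the robot touching nothing.
It also fails if it takes over 45 s, if anything falls off the work surface, if the arm or the gripper's body presses on something with over 40 N, if the wrist force passes 120 N, or if a joint passes its speed limit or range.

## Working session

There is one attempt and no reset: what is moved stays moved. The work goes in short steps, Python scripts to look and compute and a shell command to move; the robot and the scene stay as the last step left them, time stands still between calls to the robot, and variables do not carry over. Pictures are saved under pics/ and viewed, about 8 in all and at most 12, crops included, and the job is handed in when it is done.

```bash
ls; mkdir -p pics; python3 - <<'E'
from cell import manip
import cv2,numpy as np
s=manip.sense();print(s)
for n in("scene","top"):
    p,d=manip.read_camera(n);cv2.imwrite(f"pics/{n}0.png",p[...,::-1]);np.save(f"pics/{n}0.npy",d)
    c=manip.calibration(n);print(n,np.round(c["K"],1).tolist(),c["distortion"],np.round(c["world_to_cam"],3).tolist())
print(manip.calibration("wrist"))
E
```

```text
pics
{'t': 0.0, 'qpos': array([ 1.62709318e+00,  3.59433349e-01,  1.10778630e-02, -3.76085889e-04,
       -1.22408418e+00, -2.88123492e-01]), 'qvel': array([-5.12645042e-04,  5.69683543e-04, -5.65829206e-05, -3.69750979e-04,
       -5.83044126e-04, -1.44495411e-03]), 'effort': array([ 2.50510420e-03, -5.83317447e+01,  2.93409365e+01,  6.93629712e+00,
       -6.01027074e-03, -1.64705557e-05]), 'tool_pos': array([0.15497494, 0.65648508, 0.23033722]), 'eef_rot': array([ 9.93281810e-01, -1.15717502e-01, -3.33846665e-05,  8.39809936e-04]), 'wrist_force': array([ 0.11982343, -0.33989667,  0.85506499]), 'moment': array([ 0.02745412,  0.01214403, -0.02043445]), 'opening': 0.08534813299489637}
scene [[511.8, 0.0, 316.2], [0.0, 511.8, 236.4], [0.0, 0.0, 1.0]] [-0.11822897  0.          0.          0.          0.        ] [[0.476, 0.879, 0.006, -0.371], [-0.47, 0.249, 0.847, 0.169], [0.743, -0.406, 0.532, -1.326], [0.0, 0.0, 0.0, 1.0]]
top [[457.5, 0.0, 315.8], [0.0, 457.5, 240.0], [0.0, 0.0, 1.0]] [-0.09696576  0.          0.          0.          0.        ] [[0.001, -1.0, -0.014, 0.095], [0.997, 0.0, 0.073, -0.594], [-0.073, -0.014, 0.997, -0.918], [0.0, 0.0, 0.0, 1.0]]
{'K': array([[424.06208826,   0.        , 317.65196523],
       [  0.        , 424.06208826, 233.38953082],
       [  0.        ,   0.        ,   1.        ]]), 'distortion': array([0.03191203, 0.        , 0.        , 0.        , 0.        ]), 'mount': array([[ 1.45384841e-03,  9.61388861e-01,  2.75189653e-01,
         6.96891592e-02],
       [ 9.99998761e-01, -1.56364287e-03,  1.79593356e-04,
         4.88162560e-04],
       [ 6.02957391e-04,  2.75189051e-01, -9.61389943e-01,
        -1.41128539e-01],
       [ 0.00000000e+00,  0.00000000e+00,  0.00000000e+00,
         1.00000000e+00]])}
```

View pics/top0.png

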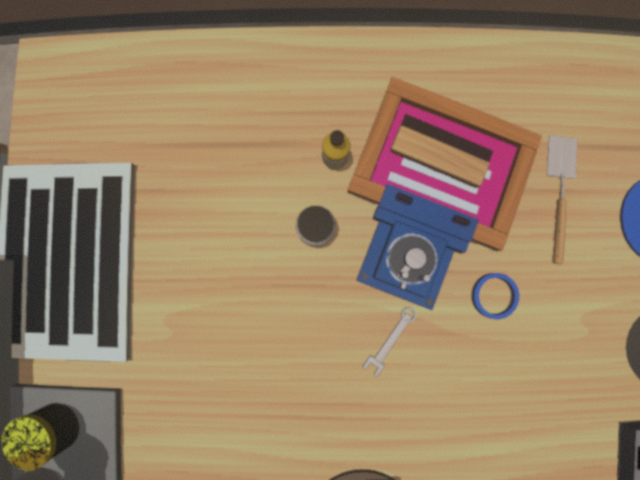

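The top view shows the clamp with its barrel near (415,258), its pins near (405,270), and the frame going up and to the right.

```bash
cat >h.py <<'E'
import cv2,numpy as np
from scipy.spatial.transform import Rotation as R
from cell import manip
F=np.diag([1,-1,-1.])
def cam(n,s=None):
    c=manip.calibration(n)
    if n=="wrist":
        T=np.eye(4);T[:3,:3]=R.from_quat(s["eef_rot"]).as_matrix();T[:3,3]=s["tool_pos"]
        W=np.linalg.inv(T@c["mount"])
    else: W=c["world_to_cam"]
    return c["K"],c["distortion"],W
def ray(C,uv,z):
    K,D,W=C
    n=cv2.undistortPoints(np.array(uv,float).reshape(-1,1,2),K,D)[:,0]
    d=np.c_[n[:,0],-n[:,1],-np.ones(len(n))]@W[:3,:3]
    o=-W[:3,:3].T@W[:3,3]
    return o+d*((z-o[2])/d[:,2])[:,None]
def proj(C,P):
    K,D,W=C
    p=(np.atleast_2d(P)@W[:3,:3].T+W[:3,3])@F
    return cv2.projectPoints(p,np.zeros(3),np.zeros(3),K,D)[0][:,0]
E
python3 - <<'E'
from h import *
C=cam("top")
print(ray(C,[[415,258]],.092),ray(C,[[405,270]],.118))
i=cv2.imread("pics/top0.png")
# blue mask
h=cv2.cvtColor(i,cv2.COLOR_BGR2HSV)
m=cv2.inRange(h,(100,120,40),(125,255,255));m[:,:340]=0;m[:,485:]=0;m[:170]=0;m[330:]=0
k=max(cv2.findContours(m,0,2)[0],key=cv2.contourArea);r=cv2.minAreaRect(k);print(r)
b=cv2.boxPoints(r);print(b,ray(C,b,.05))
a=cv2.resize(i[175:325,340:500],None,fx=4,fy=4,interpolation=cv2.INTER_CUBIC)
cv2.imwrite("pics/topc.png",a)
E
```

```text
[[ 0.55450654 -0.09402379  0.092     ]] [[ 0.53155272 -0.06995873  0.118     ]]
((415.324951171875, 243.8682861328125), (96.13481903076172, 89.68805694580078), 22.932100296020508)
[[353.5834  266.4392 ]
 [388.52945 183.83942]
 [477.0665  221.29736]
 [442.12045 303.89716]] [[ 0.53922657  0.02004816  0.05      ]
 [ 0.7054545  -0.05137555  0.05      ]
 [ 0.62974837 -0.22998451  0.05      ]
 [ 0.46470133 -0.15584211  0.05      ]]
```

View pics/topc.png

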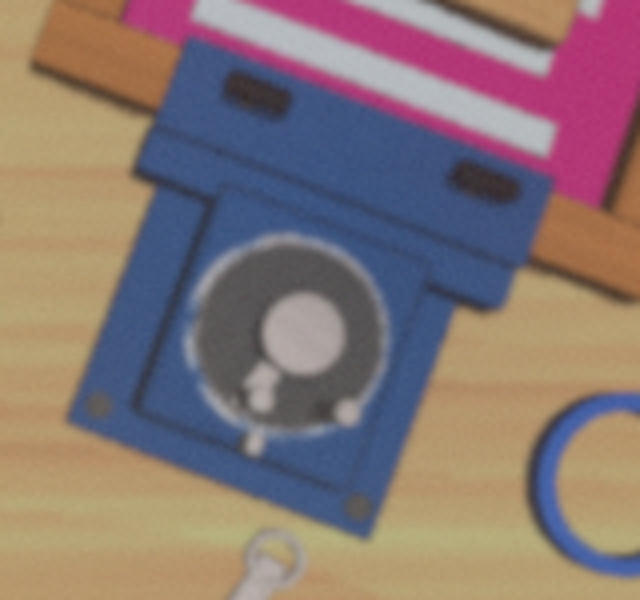

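```bash
python3 - <<'E'
from h import *
C=cam("top")
u=lambda *p:[[x/4+340-.4,y/4+175-.4] for x,y in p]
f=ray(C,u((70,420),(370,535)),.045);print(f,np.linalg.norm(f[1]-f[0]))
d=f[0]-f[1];yaw=np.arctan2(d[1],d[0])-np.pi/2;print("yaw edge",yaw)
ax=ray(C,u((303,333)),.092)[0];rg=ray(C,u((290,335)),.06)[0];t=ray(C,u((254,440)),.074)[0]
bp=ray(C,u((262,398)),.118)[0];rp=ray(C,u((348,411)),.118)[0]
for n,p in dict(ax=ax,ring=rg,tooth=t,bp=bp,rp=rp).items():print(n,p)
ax=ax/2+rg/2
for n,p in dict(tooth=t,bp=bp,rp=rp).items():
    v=(R.from_euler('z',-yaw).apply(p-ax));print(n,np.hypot(*v[:2]),"cw",np.arctan2(v[1],-v[0]))
E
```

```text
[[ 0.51308769  0.012788    0.045     ]
 [ 0.45562896 -0.13685473  0.045     ]] 0.16029488867017863
yaw edge -0.3666138803348089
ax [ 0.55479107 -0.09469699  0.092     ]
ring [ 0.55491702 -0.09477141  0.06      ]
tooth [ 0.50373437 -0.07395422  0.074     ]
bp [ 0.52402346 -0.0700652   0.118     ]
rp [ 0.51797428 -0.10980301  0.118     ]
tooth 0.05518177539799436 cw 0.019480602686735866
bp 0.03948524762763055 cw 0.3082168011156082
rp 0.03983950708853791 cw -0.7545058547856631
```

```bash
python3 -m crank '[{"tx":2.6,"ty":3.2,"gripper":0.82},{"tx":5.2,"ty":6.4,"gripper":0.82},{"tx":7.9,"ty":9.6,"gripper":0.82},{"tx":10.5,"ty":12.8,"gripper":0.82},{"tx":13.2,"ty":16,"gripper":0.82},{"tx":15.8,"ty":19.2,"gripper":0.82},{"tx":18.5,"ty":22.4,"gripper":0.82},{"tx":21.1,"ty":25.6,"gripper":0.82},{"tx":23.8,"ty":28.9,"gripper":0.82},{"tx":26.4,"ty":32.1,"gripper":0.82}]' && python3 -m crank '[{"tx":2.6,"ty":3.2,"gripper":0.82},{"tx":5.2,"ty":6.4,"gripper":0.82},{"tx":7.9,"ty":9.6,"gripper":0.82},{"tx":10.5,"ty":12.8,"gripper":0.82},{"tx":13.2,"ty":16,"gripper":0.82},{"tx":15.8,"ty":19.2,"gripper":0.82},{"tx":18.5,"ty":22.4,"gripper":0.82},{"tx":21.1,"ty":25.6,"rz":-0.04,"gripper":0.82},{"tx":24.5,"ty":30,"rz":-0.08,"gripper":0.82},{"tx":26.4,"ty":32.1,"rz":-0.08,"gripper":0.82}]'
cat >look.py <<'E'
import sys
from h import *
s=manip.sense();p,d=manip.read_camera("wrist");cv2.imwrite(f"pics/{sys.argv[1]}.png",p[...,::-1])
import pickle;pickle.dump((s,d),open(f"pics/{sys.argv[1]}.pkl","wb"))
print(s["t"],s["tool_pos"],s["opening"],s["wrist_force"],s["moment"],"head",R.from_quat(s["eef_rot"]).as_matrix()[:,0])
E
python3 look.py w1
```

```text
0.1 [0.15502508 0.65651758 0.23047736] 0.0858312260608995 [ 0.01711821  0.1810499  -0.95161382] [ 0.02163328 -0.00799374  0.01579016] head [ 9.73223804e-01 -2.29859519e-01  1.71198714e-04]invalid input
```

View pics/w1.png

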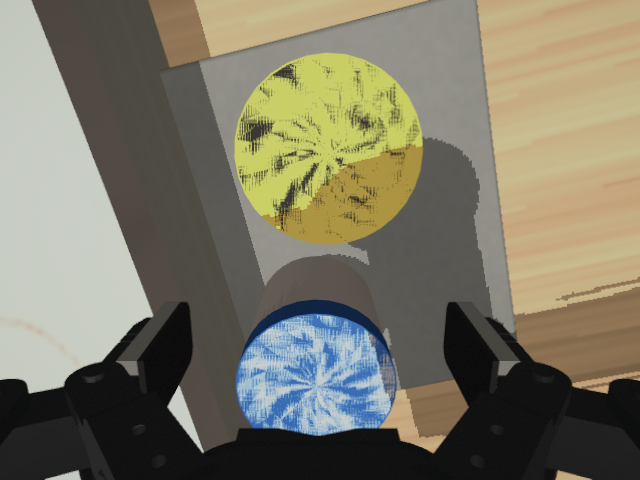

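The wrist view still shows the start area, with the fingers at the bottom left and right; the arm hasn't moved because the call was refused. I'll try rows with all the keys given.

```bash
python3 -m crank '[{"tx":2.6,"ty":3.2,"tz":0,"rx":0,"ry":0,"rz":0,"gripper":0.82},{"tx":5.2,"ty":6.4,"tz":0,"rx":0,"ry":0,"rz":0,"gripper":0.82},{"tx":7.9,"ty":9.6,"tz":0,"rx":0,"ry":0,"rz":0,"gripper":0.82},{"tx":10.5,"ty":12.8,"tz":0,"rx":0,"ry":0,"rz":0,"gripper":0.82},{"tx":13.2,"ty":16,"tz":0,"rx":0,"ry":0,"rz":0,"gripper":0.82},{"tx":15.8,"ty":19.2,"tz":0,"rx":0,"ry":0,"rz":0,"gripper":0.82},{"tx":18.5,"ty":22.4,"tz":0,"rx":0,"ry":0,"rz":0,"gripper":0.82},{"tx":21.1,"ty":25.6,"tz":0,"rx":0,"ry":0,"rz":0,"gripper":0.82},{"tx":23.8,"ty":28.9,"tz":0,"rx":0,"ry":0,"rz":0,"gripper":0.82},{"tx":26.4,"ty":32.1,"tz":0,"rx":0,"ry":0,"rz":0,"gripper":0.82}]'; python3 -m crank --help
```

```text
t: 1.15
tool_pos: [0.3386, 0.2821, 0.2314]
eef_rot: [0.993, -0.115, 0.0, -0.0]
wrist_force: [1.1, 0.4, -0.1]
opening: 0.0698invalid input: not JSON, or not a number
```

```bash
python3 -m crank '[{"tx":2.6,"ty":3.2,"tz":0,"rx":0,"ry":0,"rz":0,"gripper":0.82},{"tx":5.2,"ty":6.4,"tz":0,"rx":0,"ry":0,"rz":0,"gripper":0.82},{"tx":7.9,"ty":9.6,"tz":0,"rx":0,"ry":0,"rz":0,"gripper":0.82},{"tx":10.5,"ty":12.8,"tz":0,"rx":0,"ry":0,"rz":0,"gripper":0.82},{"tx":13.2,"ty":16,"tz":0,"rx":0,"ry":0,"rz":0,"gripper":0.82},{"tx":15.8,"ty":19.2,"tz":0,"rx":0,"ry":0,"rz":0,"gripper":0.82},{"tx":18.5,"ty":22.4,"tz":0,"rx":0,"ry":0,"rz":-0.03,"gripper":0.82},{"tx":21.1,"ty":25.6,"tz":0,"rx":0,"ry":0,"rz":-0.06,"gripper":0.82},{"tx":24.5,"ty":30,"tz":0,"rx":0,"ry":0,"rz":-0.08,"gripper":0.82},{"tx":26.4,"ty":32.1,"tz":0,"rx":0,"ry":0,"rz":-0.08,"gripper":0.82}]'
python3 look.py w2
```

```text
t: 2.15
tool_pos: [0.522, -0.0918, 0.2311]
eef_rot: [0.997, -0.076, -0.0, 0.0]
wrist_force: [0.1, 0.4, 0.2]
opening: 0.0697
2.15 [ 0.52196235 -0.09178381  0.23112759] 0.06971506516490746 [0.07432837 0.43631606 0.20884644] [ 0.13826068 -0.08738357  0.01667955] head [ 9.88454288e-01 -1.51519206e-01 -2.25380406e-04]
```

View pics/w2.png

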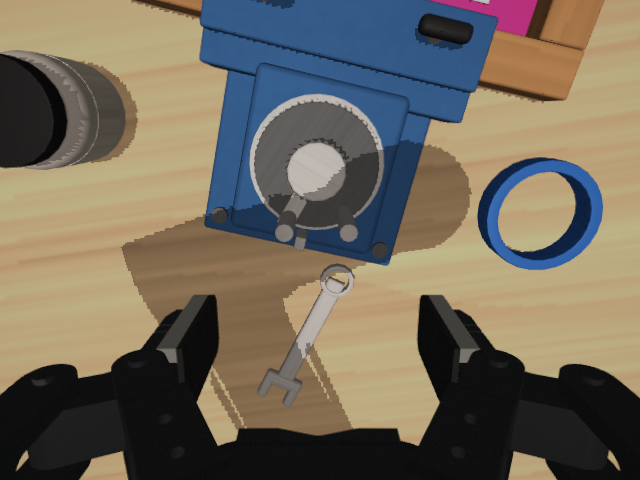

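The wrist view shows the barrel top at (316,169), the barrel pin at (284,233), the ring pin at (349,233), the tooth at (300,243) and the front housing corners at (206,226) and (388,264).

```bash
cat >pts.py <<'E'
from h import *
import pickle
def go(name,ax,bp,rp,t=None,fr=None,yaw=-.375,AX=None):
    s,d=pickle.load(open(f"pics/{name}.pkl","rb"));C=cam("wrist",s)
    o={}
    if ax:o["ax"]=ray(C,[ax],.092)[0]
    A=o["ax"] if AX is None else np.array([*AX,0])
    if fr:
        f=ray(C,fr,.048);e=f[0]-f[1];yaw=np.arctan2(e[1],e[0])-np.pi/2;print("yaw",yaw,np.linalg.norm(e))
    for n,p,z in(("tooth",t,.075),("bp",bp,.118),("rp",rp,.118)):
        if p:o[n]=ray(C,[p],z)[0]
    for n,p in o.items():
        v=R.from_euler('z',-yaw).apply(p-A);print(n,p.round(4),"r",np.hypot(*v[:2]).round(4),"cw",np.arctan2(v[1],-v[0]).round(3))
    return s,o
E
python3 -c "
from pts import *
go('w2',(316,169),(284,233),(349,233),(300,243),[(206,226),(388,264)])"
```

```text
yaw -0.3667112261170622 0.14870416042702767
ax [ 0.5552 -0.0962  0.092 ] r 0.0 cw 3.142
tooth [ 0.5013 -0.076   0.075 ] r 0.0575 cw -0.008
bp [ 0.5222 -0.0711  0.118 ] r 0.0415 cw 0.284
rp [ 0.5161 -0.1111  0.118 ] r 0.0418 cw -0.732
```

```bash
python3 -m crank '[{"tx":-0.3,"ty":0,"tz":3,"rx":0,"ry":0,"rz":0,"gripper":0.82},{"tx":-0.3,"ty":0,"tz":6,"rx":0,"ry":0,"rz":0,"gripper":0.82},{"tx":-0.3,"ty":0,"tz":9,"rx":0,"ry":0,"rz":0,"gripper":0.82},{"tx":-0.3,"ty":0,"tz":11.5,"rx":0,"ry":0,"rz":0,"gripper":0.82},{"tx":-0.3,"ty":0,"tz":13.5,"rx":0,"ry":0,"rz":0,"gripper":0.82},{"tx":-0.3,"ty":0,"tz":14.4,"rx":0,"ry":0,"rz":0,"gripper":0.82},{"tx":-0.3,"ty":0,"tz":14.4,"rx":0,"ry":0,"rz":0,"gripper":0.75},{"tx":-0.3,"ty":0,"tz":14.4,"rx":0,"ry":0,"rz":0,"gripper":0.68},{"tx":-0.3,"ty":0,"tz":14.4,"rx":0,"ry":0,"rz":0,"gripper":0.68},{"tx":-0.3,"ty":0,"tz":14.4,"rx":0,"ry":0,"rz":0,"gripper":0.68}]'
python3 look.py w3
```

```text
t: 3.2
tool_pos: [0.5191, -0.0886, 0.0883]
eef_rot: [0.997, -0.076, 0.001, -0.0]
wrist_force: [-0.1, -0.4, -0.0]
opening: 0.0583
3.2 [ 0.51911729 -0.08864319  0.08830968] 0.05828719470200066 [-0.11428845 -0.44329338 -0.03255324] [ 0.01246897 -0.02831998  0.0316483 ] head [ 0.98850685 -0.15116586  0.00175835]
```

View pics/w3.png

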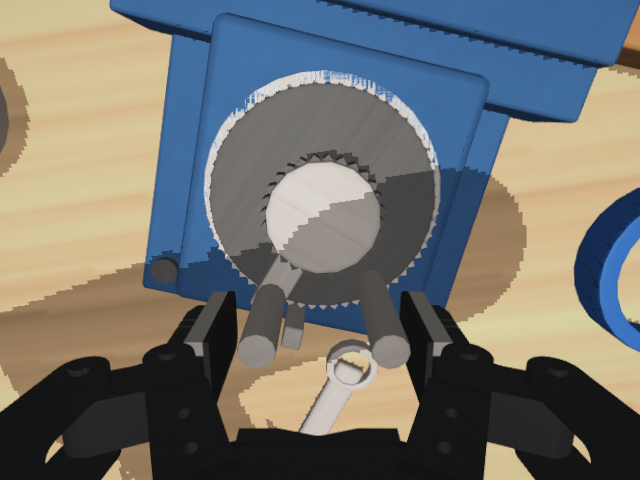

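The close view shows the barrel pin's top at (256,350), the ring pin's top at (389,350), the barrel at (323,218), both pins between the pads, and the tooth at (292,337).

```bash
python3 -c "
from pts import *
s,o=go('w3',(323,218),(256,350),(389,350),(292,335),yaw=-.367)
M=R.from_quat(s['eef_rot']).as_matrix()
for n in o: print(n,((o[n]-s['tool_pos'])@M*1000).round(1))
"
```

```text
ax [ 0.554  -0.0963  0.092 ] r 0.0 cw 3.142
tooth [ 0.5034 -0.0762  0.075 ] r 0.0544 cw 0.01
bp [ 0.5236 -0.0714  0.118 ] r 0.0393 cw 0.317
rp [ 0.5177 -0.1103  0.118 ] r 0.0389 cw -0.737
ax [35.6  2.2 -3.6]
tooth [-17.5  -9.9  13.3]
bp [  1.8 -17.7 -29.7]
rp [  1.9  21.6 -29.7]
```

```bash
python3 -m crank '[{"tx":0.02,"ty":0.2,"tz":0,"rx":0,"ry":0,"rz":-0.03,"gripper":0.68},{"tx":0.04,"ty":0.4,"tz":0,"rx":0,"ry":0,"rz":-0.07,"gripper":0.68},{"tx":0.07,"ty":0.6,"tz":0,"rx":0,"ry":0,"rz":-0.11,"gripper":0.68},{"tx":0.12,"ty":0.75,"tz":0,"rx":0,"ry":0,"rz":-0.15,"gripper":0.68},{"tx":0.17,"ty":0.9,"tz":0,"rx":0,"ry":0,"rz":-0.19,"gripper":0.68},{"tx":0.23,"ty":1.05,"tz":0,"rx":0,"ry":0,"rz":-0.23,"gripper":0.68},{"tx":0.3,"ty":1.17,"tz":0,"rx":0,"ry":0,"rz":-0.26,"gripper":0.68},{"tx":0.36,"ty":1.28,"tz":0,"rx":0,"ry":0,"rz":-0.29,"gripper":0.68},{"tx":0.4,"ty":1.35,"tz":0,"rx":0,"ry":0,"rz":-0.3,"gripper":0.68},{"tx":0.4,"ty":1.37,"tz":0,"rx":0,"ry":0,"rz":-0.3,"gripper":0.68}]'
python3 look.py w4
```

```text
t: 4.25
tool_pos: [0.5198, -0.1027, 0.0873]
eef_rot: [0.997, 0.074, -0.0, -0.0]
wrist_force: [-3.6, 2.9, -0.0]
opening: 0.058
4.25 [ 0.51981511 -0.10271641  0.08733511] 0.057992913050802286 [-3.56719861  2.90718117 -0.03725841] [1.25810519 1.27228792 0.08815834] head [ 9.89105307e-01  1.47208146e-01 -6.72877787e-04]
```

View pics/w4.png

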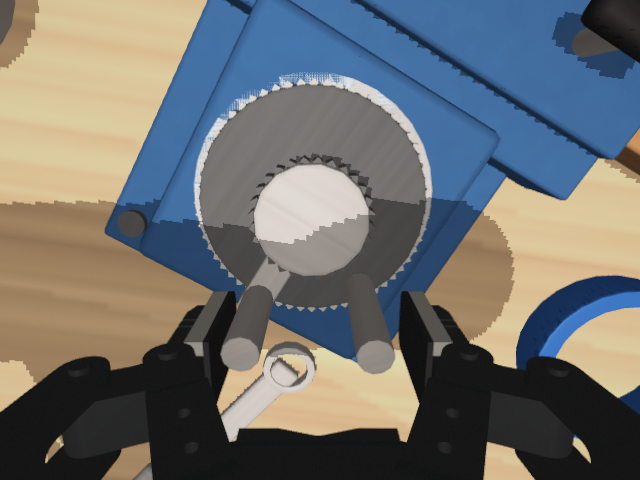

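The barrel pin is now at (240,354) against the left pad, the ring pin at (375,357) and the barrel at (312,220). The barrel pin hides the tooth.

```bash
python3 -c "
from pts import *
s,o=go('w4',(312,220),(240,354),(375,357),yaw=-.37)
go('w4',None,(240,354),(375,357),yaw=-.37,AX=(.5545,-.0958))
M=R.from_quat(s['eef_rot']).as_matrix()
for n in o: print(n,((o[n]-s['tool_pos'])@M*1000).round(1))
"
```

```text
ax [ 0.5543 -0.0961  0.092 ] r 0.0 cw 3.142
bp [ 0.5176 -0.0805  0.118 ] r 0.0399 cw 0.031
rp [ 0.5225 -0.1199  0.118 ] r 0.0397 cw -1.012
bp [ 0.5176 -0.0805  0.118 ] r 0.04 cw 0.022
rp [ 0.5225 -0.1199  0.118 ] r 0.0401 cw -1.016
ax [35.1 -1.4 -4.7]
bp [  1.  -22.3 -30.7]
rp [  0.1  17.4 -30.7]
```

```bash
cat >plan.py <<'E'
import numpy as np
A=np.array([.5545,-.0958]);I=np.pi-.372
pin=lambda c:A+.04*np.array([np.cos(I-c),np.sin(I-c)])
def tcp(c,o,a=0):
    v=pin(c)-pin(a);h=np.arctan2(v[1],v[0]);y=v/np.linalg.norm(v)
    return pin(a)+y*(o/2-6)/1000, h+np.pi/2   # tool x heading
def table(c0,o0,rows):
    p0,h0=tcp(c0,o0);x=np.array([np.cos(h0),np.sin(h0)]);y=np.array([x[1],-x[0]])
    for c,o in rows:
        p,h=tcp(c,o);d=(p-p0)*100
        print(f"c {c:.3f} open {o:.1f} g {o/85:.3f} tx {d@x:.2f} ty {d@y:.2f} rz {h0-h:.3f}")
E
python3 -c "
from plan import *
chord=lambda c:80*np.sin(abs(c)/2)
print(tcp(-1.035,58))
table(-1.035,58,[(-1.035,52)]+[(c,chord(c)+12) for c in np.linspace(-1.0,-.45,12)])"
```

```text
(array([ 0.52057061, -0.1040178 ]), np.float64(0.14549999999999863))
c -1.035 open 52.0 g 0.612 tx -0.00 ty -0.30 rz 0.000
c -1.000 open 50.4 g 0.592 tx -0.03 ty -0.38 rz 0.017
c -0.950 open 48.6 g 0.572 tx -0.08 ty -0.47 rz 0.042
c -0.900 open 46.8 g 0.551 tx -0.12 ty -0.56 rz 0.067
c -0.850 open 45.0 g 0.529 tx -0.15 ty -0.66 rz 0.092
c -0.800 open 43.2 g 0.508 tx -0.18 ty -0.75 rz 0.117
c -0.750 open 41.3 g 0.486 tx -0.21 ty -0.85 rz 0.142
c -0.700 open 39.4 g 0.464 tx -0.23 ty -0.95 rz 0.167
c -0.650 open 37.5 g 0.442 tx -0.24 ty -1.05 rz 0.192
c -0.600 open 35.6 g 0.419 tx -0.26 ty -1.15 rz 0.218
c -0.550 open 33.7 g 0.397 tx -0.26 ty -1.25 rz 0.243
c -0.500 open 31.8 g 0.374 tx -0.26 ty -1.35 rz 0.268
c -0.450 open 29.8 g 0.351 tx -0.26 ty -1.45 rz 0.293
```

```bash
python3 -m crank '[{"tx":0,"ty":0.04,"tz":0,"rx":0,"ry":0,"rz":0,"gripper":0.68},{"tx":0,"ty":0.1,"tz":0,"rx":0,"ry":0,"rz":0,"gripper":0.68},{"tx":0,"ty":0.1,"tz":0,"rx":0,"ry":0,"rz":0,"gripper":0.68},{"tx":0,"ty":0.06,"tz":0,"rx":0,"ry":0,"rz":0,"gripper":0.67},{"tx":0,"ty":0.02,"tz":0,"rx":0,"ry":0,"rz":0,"gripper":0.66},{"tx":0,"ty":-0.03,"tz":0,"rx":0,"ry":0,"rz":0,"gripper":0.65},{"tx":0,"ty":-0.07,"tz":0,"rx":0,"ry":0,"rz":0,"gripper":0.64},{"tx":0,"ty":-0.12,"tz":0,"rx":0,"ry":0,"rz":0,"gripper":0.63},{"tx":0,"ty":-0.12,"tz":0,"rx":0,"ry":0,"rz":0,"gripper":0.63},{"tx":0,"ty":-0.12,"tz":0,"rx":0,"ry":0,"rz":0,"gripper":0.63}]'
python3 look.py w5; python3 - <<'E'
from h import *
p,d=manip.read_camera("scene");C=cam("scene")
u=proj(C,[[.5345,-.09,.1]])[0];print(u)
x,y=map(int,u);x0,y0=max(x-80,0),max(y-60,0);print(x0,y0)
a=cv2.resize(p[y0:y0+120,x0:x0+160,::-1],None,fx=2,fy=2,interpolation=2)
w=cv2.imread("pics/w5.png")[190:430,140:480]
cv2.imwrite("pics/c5.png",np.hstack([cv2.resize(w,(680,480)),])) 
cv2.imwrite("pics/c5.png",np.hstack([w,a]))
E
```

```text
t: 5.3
tool_pos: [0.5203, -0.1017, 0.0873]
eef_rot: [0.997, 0.074, 0.0, 0.0]
wrist_force: [0.9, -0.4, -0.0]
opening: 0.0539
5.3 [ 0.52031376 -0.10174239  0.08734206] 0.05387824251679858 [ 0.87320374 -0.4037744  -0.0076878 ] [-0.01711028  0.01864479  0.038662  ] head [9.89028983e-01 1.47721522e-01 1.53492280e-04]
[198.02661303 248.19842939]
118 188
```

View pics/c5.png

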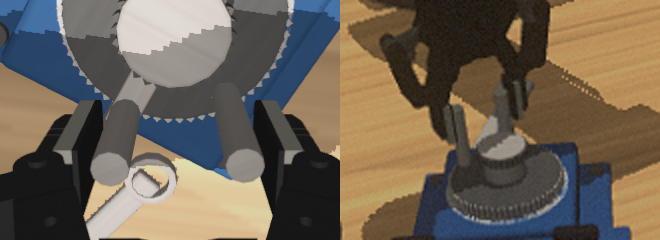

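The crop puts the barrel pin's top at (250,358) in the full image, the ring pin's at (384,355) and the barrel at about (314,222). The scene crop shows both pins between the fingers.

```bash
python3 -c "
from pts import *
s,o=go('w5',(314,222),(250,358),(384,355),yaw=-.372)
go('w5',None,(250,358),(384,355),yaw=-.372,AX=(.5545,-.0958))
M=R.from_quat(s['eef_rot']).as_matrix()
for n in o: print(n,((o[n]-s['tool_pos'])@M*1000).round(1))
"
```

```text
ax [ 0.5542 -0.0959  0.092 ] r 0.0 cw 3.142
bp [ 0.5171 -0.0826  0.118 ] r 0.0394 cw -0.028
rp [ 0.524  -0.1214  0.118 ] r 0.0396 cw -1.074
bp [ 0.5171 -0.0826  0.118 ] r 0.0396 cw -0.032
rp [ 0.524  -0.1214  0.118 ] r 0.0398 cw -1.071
ax [34.4 -0.8 -4.7]
bp [ -0.3 -19.4 -30.7]
rp [  0.8  20.  -30.7]
```

```bash
python3 -c "
from plan import *
chord=lambda c:80*np.sin(abs(c)/2)
table(-1.035,53.9,[(-1.035,52)]+[(c,chord(c)+12) for c in np.linspace(-1.0,-.45,12)])"
```

```text
c -1.035 open 52.0 g 0.612 tx 0.00 ty -0.09 rz 0.000
c -1.000 open 50.4 g 0.592 tx -0.03 ty -0.18 rz 0.017
c -0.950 open 48.6 g 0.572 tx -0.08 ty -0.27 rz 0.042
c -0.900 open 46.8 g 0.551 tx -0.12 ty -0.36 rz 0.067
c -0.850 open 45.0 g 0.529 tx -0.15 ty -0.45 rz 0.092
c -0.800 open 43.2 g 0.508 tx -0.18 ty -0.55 rz 0.117
c -0.750 open 41.3 g 0.486 tx -0.21 ty -0.64 rz 0.142
c -0.700 open 39.4 g 0.464 tx -0.23 ty -0.74 rz 0.167
c -0.650 open 37.5 g 0.442 tx -0.24 ty -0.84 rz 0.192
c -0.600 open 35.6 g 0.419 tx -0.26 ty -0.94 rz 0.218
c -0.550 open 33.7 g 0.397 tx -0.26 ty -1.04 rz 0.243
c -0.500 open 31.8 g 0.374 tx -0.26 ty -1.14 rz 0.268
c -0.450 open 29.8 g 0.351 tx -0.26 ty -1.24 rz 0.293
```

```bash
python3 -m crank '[{"tx":0,"ty":-0.02,"tz":0,"rx":0,"ry":0,"rz":0,"gripper":0.62},{"tx":0,"ty":-0.06,"tz":0,"rx":0,"ry":0,"rz":0,"gripper":0.61},{"tx":-0.03,"ty":-0.15,"tz":0,"rx":0,"ry":0,"rz":0.017,"gripper":0.592},{"tx":-0.08,"ty":-0.24,"tz":0,"rx":0,"ry":0,"rz":0.042,"gripper":0.572},{"tx":-0.12,"ty":-0.33,"tz":0,"rx":0,"ry":0,"rz":0.067,"gripper":0.551},{"tx":-0.15,"ty":-0.42,"tz":0,"rx":0,"ry":0,"rz":0.092,"gripper":0.529},{"tx":-0.18,"ty":-0.52,"tz":0,"rx":0,"ry":0,"rz":0.117,"gripper":0.508},{"tx":-0.18,"ty":-0.52,"tz":0,"rx":0,"ry":0,"rz":0.117,"gripper":0.508},{"tx":-0.18,"ty":-0.52,"tz":0,"rx":0,"ry":0,"rz":0.117,"gripper":0.508},{"tx":-0.18,"ty":-0.52,"tz":0,"rx":0,"ry":0,"rz":0.117,"gripper":0.508}]'
python3 look.py w6; python3 - <<'E'
import cv2
cv2.imwrite("pics/c6.png",cv2.imread("pics/w6.png")[190:430,140:480])
E
```

```text
t: 6.4
tool_pos: [0.5175, -0.0971, 0.0879]
eef_rot: [1.0, 0.015, 0.0, 0.0]
wrist_force: [-3.2, -2.6, 6.8]
opening: 0.0433
6.4 [ 0.51752424 -0.0971099   0.08790962] 0.04326894833977602 [-3.17322865 -2.63027138  6.79889821] [-0.69610178  0.9900851  -0.06983343] head [9.99529503e-01 3.06719894e-02 3.95182656e-05]
```

View pics/c6.png

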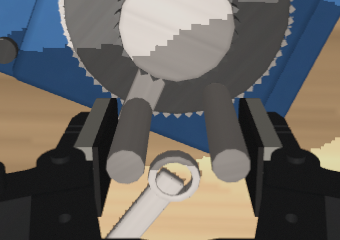

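The barrel pin is at (266,357), the ring pin at (372,354) and the barrel at about (316,217).

```bash
python3 -c "
from pts import *
s,o=go('w6',(316,217),(266,357),(372,354),yaw=-.372)
go('w6',None,(266,357),(372,354),yaw=-.372,AX=(.5545,-.0958))
M=R.from_quat(s['eef_rot']).as_matrix()
for n in o: print(n,((o[n]-s['tool_pos'])@M*1000).round(1))
print(M.T@s['wrist_force'])
from plan import *
print('face->pin',s['tool_pos'][:2]-M[:2,1]*(s['opening']/2-.006),pin(0))
chord=lambda c:80*np.sin(abs(c)/2)
table(-.8,43.2,[(c,chord(c)+12) for c in np.arange(-.75,-.44,.05)])
"
```

```text
ax [ 0.5535 -0.0959  0.092 ] r 0.0 cw 3.142
bp [ 0.5168 -0.0824  0.118 ] r 0.0392 cw -0.019
rp [ 0.5188 -0.1137  0.118 ] r 0.039 cw -0.844
bp [ 0.5168 -0.0824  0.118 ] r 0.0401 cw -0.03
rp [ 0.5188 -0.1137  0.118 ] r 0.0399 cw -0.836
ax [36.  -0.1 -4.1]
bp [ -0.3 -14.8 -30.1]
rp [  0.8  16.6 -30.1]
[-3.25214263  2.53440742 -6.7980197 ]
face->pin [ 0.5170447  -0.08148279] [ 0.51723591 -0.08126083]
c -0.750 open 41.3 g 0.486 tx -0.04 ty -0.10 rz 0.025
c -0.700 open 39.4 g 0.464 tx -0.07 ty -0.19 rz 0.050
c -0.650 open 37.5 g 0.442 tx -0.10 ty -0.29 rz 0.075
c -0.600 open 35.6 g 0.419 tx -0.12 ty -0.38 rz 0.100
c -0.550 open 33.7 g 0.397 tx -0.14 ty -0.48 rz 0.125
c -0.500 open 31.8 g 0.374 tx -0.15 ty -0.58 rz 0.150
c -0.450 open 29.8 g 0.351 tx -0.16 ty -0.68 rz 0.175
```

```bash
python3 -m crank '[{"tx":-0.04,"ty":-0.11,"tz":0,"rx":0,"ry":0,"rz":0.025,"gripper":0.486},{"tx":-0.07,"ty":-0.21,"tz":0,"rx":0,"ry":0,"rz":0.05,"gripper":0.464},{"tx":-0.1,"ty":-0.32,"tz":0,"rx":0,"ry":0,"rz":0.075,"gripper":0.442},{"tx":-0.12,"ty":-0.42,"tz":0,"rx":0,"ry":0,"rz":0.1,"gripper":0.419},{"tx":-0.14,"ty":-0.53,"tz":0,"rx":0,"ry":0,"rz":0.125,"gripper":0.397},{"tx":-0.15,"ty":-0.58,"tz":0,"rx":0,"ry":0,"rz":0.137,"gripper":0.385},{"tx":-0.15,"ty":-0.58,"tz":0,"rx":0,"ry":0,"rz":0.137,"gripper":0.385},{"tx":-0.15,"ty":-0.58,"tz":0,"rx":0,"ry":0,"rz":0.137,"gripper":0.385},{"tx":-0.15,"ty":-0.58,"tz":0,"rx":0,"ry":0,"rz":0.137,"gripper":0.385},{"tx":-0.15,"ty":-0.58,"tz":0,"rx":0,"ry":0,"rz":0.137,"gripper":0.385}]'
python3 look.py w7; python3 - <<'E'
import cv2
cv2.imwrite("pics/c7.png",cv2.imread("pics/w7.png")[190:430,140:480])
E
```

```text
t: 7.45
tool_pos: [0.5161, -0.0911, 0.088]
eef_rot: [0.999, -0.053, 0.0, 0.0]
wrist_force: [-2.5, -0.6, 6.9]
opening: 0.0329
7.45 [ 0.51606041 -0.09112148  0.0879621 ] 0.03290975234406453 [-2.53725522 -0.61667966  6.89513011] [-0.26466942  0.84790208 -0.03208186] head [ 9.94374533e-01 -1.05920163e-01  4.55602998e-04]
```

View pics/c7.png

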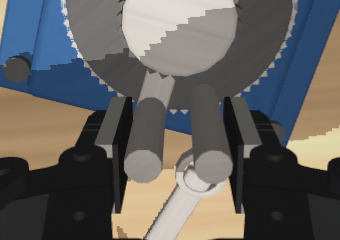

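The barrel pin is at (284,356), the ring pin at (352,356) and the barrel at about (320,214).

```bash
python3 -c "
from pts import *
s,o=go('w7',(320,214),(284,356),(352,356),yaw=-.370)
M=R.from_quat(s['eef_rot']).as_matrix()
for n in o: print(n,((o[n]-s['tool_pos'])@M*1000).round(1))
print('face->pin',s['tool_pos'][:2]-M[:2,1]*(s['opening']/2-.006))
"
python3 -m crank '[{"tx":0,"ty":0.01,"tz":0,"rx":0,"ry":0,"rz":0,"gripper":0.387},{"tx":0,"ty":0.01,"tz":0,"rx":0,"ry":0,"rz":0,"gripper":0.387},{"tx":0,"ty":0.01,"tz":0,"rx":0,"ry":0,"rz":0,"gripper":0.387},{"tx":0,"ty":0.01,"tz":0,"rx":0,"ry":0,"rz":0,"gripper":0.387},{"tx":0,"ty":0.01,"tz":0,"rx":0,"ry":0,"rz":0,"gripper":0.387},{"tx":0,"ty":0.01,"tz":0,"rx":0,"ry":0,"rz":0,"gripper":0.387},{"tx":0,"ty":0.01,"tz":0,"rx":0,"ry":0,"rz":0,"gripper":0.387},{"tx":0,"ty":0.01,"tz":0,"rx":0,"ry":0,"rz":0,"gripper":0.387},{"tx":0,"ty":0.01,"tz":0,"rx":0,"ry":0,"rz":0,"gripper":0.387},{"tx":0,"ty":0.01,"tz":0,"rx":0,"ry":0,"rz":0,"gripper":0.387}]'
python3 -c "
from h import *
for i in range(2):
  s=manip.sense();print(s['t'],s['opening'],s['wrist_force'],s['tool_pos']);
"
```

```text
ax [ 0.5528 -0.0963  0.092 ] r 0.0 cw 3.142
bp [ 0.5171 -0.0817  0.118 ] r 0.0386 cw 0.017
rp [ 0.515  -0.1018  0.118 ] r 0.0382 cw -0.514
ax [37.1  1.2 -4. ]
bp [  0.1  -9.4 -30. ]
rp [  0.1  10.7 -30. ]
face->pin [ 0.51716779 -0.08072542]
t: 8.5
tool_pos: [0.5162, -0.0911, 0.0875]
eef_rot: [0.999, -0.053, 0.0, -0.0]
wrist_force: [-1.7, -0.3, 6.1]
opening: 0.0332
8.5 0.03316585636795265 [-1.69171012 -0.31067764  6.14707832] [ 0.51620111 -0.09113998  0.08754993]
8.5 0.03316585636795265 [-1.69171012 -0.31067764  6.14707832] [ 0.51620111 -0.09113998  0.08754993]
```

```bash
python3 -m crank '[{"tx":0,"ty":-0.02,"tz":0,"rx":0,"ry":0,"rz":0.005,"gripper":0.38},{"tx":0,"ty":-0.06,"tz":0,"rx":0,"ry":0,"rz":0.015,"gripper":0.372},{"tx":-0.01,"ty":-0.09,"tz":0,"rx":0,"ry":0,"rz":0.023,"gripper":0.365},{"tx":-0.01,"ty":-0.12,"tz":0,"rx":0,"ry":0,"rz":0.03,"gripper":0.358},{"tx":-0.01,"ty":-0.14,"tz":0,"rx":0,"ry":0,"rz":0.035,"gripper":0.354},{"tx":-0.01,"ty":-0.14,"tz":0,"rx":0,"ry":0,"rz":0.035,"gripper":0.354},{"tx":-0.01,"ty":-0.14,"tz":0,"rx":0,"ry":0,"rz":0.035,"gripper":0.354},{"tx":-0.01,"ty":-0.14,"tz":0,"rx":0,"ry":0,"rz":0.035,"gripper":0.354},{"tx":-0.01,"ty":-0.14,"tz":0,"rx":0,"ry":0,"rz":0.035,"gripper":0.354},{"tx":-0.01,"ty":-0.14,"tz":0,"rx":0,"ry":0,"rz":0.035,"gripper":0.354}]'
cat >st.py <<'E'
from h import *
s=manip.sense();M=R.from_quat(s['eef_rot']).as_matrix()
print('t',s['t'],'open',s['opening'],'F tool',(M.T@s['wrist_force']).round(2),'mom',s['moment'].round(3),'face->pin',s['tool_pos'][:2]-M[:2,1]*(s['opening']/2-.006),'z',s['tool_pos'][2])
E
python3 st.py
```

```text
t: 9.5
tool_pos: [0.516, -0.0898, 0.0876]
eef_rot: [0.998, -0.07, 0.0, -0.0]
wrist_force: [-1.8, 0.3, 7.1]
opening: 0.03
t 9.5 open 0.02998901633755236 F tool [-1.86 -0.01 -7.11] mom [-0.024  0.928  0.041] face->pin [ 0.51722543 -0.08084491] z 0.0875869125900143
```

```bash
python3 -m crank '[{"tx":0,"ty":-0.01,"tz":0,"rx":0,"ry":0,"rz":0.003,"gripper":0.351},{"tx":0,"ty":-0.02,"tz":0,"rx":0,"ry":0,"rz":0.005,"gripper":0.348},{"tx":0,"ty":-0.02,"tz":0,"rx":0,"ry":0,"rz":0.005,"gripper":0.348},{"tx":0,"ty":-0.02,"tz":0,"rx":0,"ry":0,"rz":0.005,"gripper":0.348},{"tx":0,"ty":-0.02,"tz":0.04,"rx":0,"ry":0,"rz":0.005,"gripper":0.348},{"tx":0,"ty":-0.02,"tz":0.08,"rx":0,"ry":0,"rz":0.005,"gripper":0.348},{"tx":0,"ty":-0.02,"tz":0.12,"rx":0,"ry":0,"rz":0.005,"gripper":0.348},{"tx":0,"ty":-0.02,"tz":0.16,"rx":0,"ry":0,"rz":0.005,"gripper":0.348},{"tx":0,"ty":-0.02,"tz":0.2,"rx":0,"ry":0,"rz":0.005,"gripper":0.348},{"tx":0,"ty":-0.02,"tz":0.2,"rx":0,"ry":0,"rz":0.005,"gripper":0.348}]'
python3 st.py
```

```text
t: 10.5
tool_pos: [0.5166, -0.0896, 0.0858]
eef_rot: [0.997, -0.073, 0.001, 0.0]
wrist_force: [-1.7, -1.0, 6.2]
opening: 0.0298
t 10.5 open 0.029849966757792848 F tool [-1.57  1.23 -6.18] mom [-0.166  0.407 -0.011] face->pin [ 0.51787191 -0.08073748] z 0.08578275126491505
```

```bash
python3 -m crank '[{"tx":0,"ty":-0.01,"tz":0,"rx":0,"ry":0,"rz":0.003,"gripper":0.345},{"tx":0,"ty":-0.02,"tz":0,"rx":0,"ry":0,"rz":0.005,"gripper":0.342},{"tx":0,"ty":-0.02,"tz":0,"rx":0,"ry":0,"rz":0.005,"gripper":0.342},{"tx":0,"ty":-0.02,"tz":-0.06,"rx":0,"ry":0,"rz":0.005,"gripper":0.342},{"tx":0,"ty":-0.02,"tz":-0.12,"rx":0,"ry":0,"rz":0.005,"gripper":0.342},{"tx":0,"ty":-0.02,"tz":-0.18,"rx":0,"ry":0,"rz":0.005,"gripper":0.342},{"tx":0,"ty":-0.02,"tz":-0.24,"rx":0,"ry":0,"rz":0.005,"gripper":0.342},{"tx":0,"ty":-0.02,"tz":-0.3,"rx":0,"ry":0,"rz":0.005,"gripper":0.342},{"tx":0,"ty":-0.02,"tz":-0.35,"rx":0,"ry":0,"rz":0.005,"gripper":0.342},{"tx":0,"ty":-0.02,"tz":-0.4,"rx":0,"ry":0,"rz":0.005,"gripper":0.342}]'
python3 st.py
```

```text
t: 11.5
tool_pos: [0.5153, -0.0892, 0.0885]
eef_rot: [0.997, -0.076, -0.001, -0.0]
wrist_force: [3.1, 1.6, -11.2]
opening: 0.0293
t 11.5 open 0.02932333030761324 F tool [ 2.85 -2.02 11.16] mom [ 0.419 -0.726 -0.028] face->pin [ 0.51655674 -0.08060325] z 0.08851959348882318
```

```bash
python3 -m crank '[{"tx":0,"ty":-0.01,"tz":0,"rx":0,"ry":0,"rz":0,"gripper":0.339},{"tx":0,"ty":-0.01,"tz":0,"rx":0,"ry":0,"rz":0,"gripper":0.336},{"tx":0,"ty":-0.01,"tz":0.04,"rx":0,"ry":0,"rz":0,"gripper":0.336},{"tx":0,"ty":-0.01,"tz":0.1,"rx":0,"ry":0,"rz":0,"gripper":0.336},{"tx":0,"ty":-0.01,"tz":0.16,"rx":0,"ry":0,"rz":0,"gripper":0.336},{"tx":0,"ty":-0.01,"tz":0.22,"rx":0,"ry":0,"rz":0,"gripper":0.336},{"tx":0,"ty":-0.01,"tz":0.28,"rx":0,"ry":0,"rz":0,"gripper":0.336},{"tx":0,"ty":-0.01,"tz":0.34,"rx":0,"ry":0,"rz":0,"gripper":0.336},{"tx":0,"ty":-0.01,"tz":0.4,"rx":0,"ry":0,"rz":0,"gripper":0.336},{"tx":0,"ty":-0.01,"tz":0.45,"rx":0,"ry":0,"rz":0,"gripper":0.336}]'
python3 st.py; python3 look.py w8; python3 - <<'E'
import cv2
cv2.imwrite("pics/c8.png",cv2.imread("pics/w8.png")[190:430,140:480])
E
```

```text
t: 12.5
tool_pos: [0.5159, -0.0897, 0.0877]
eef_rot: [0.997, -0.075, 0.0, 0.0]
wrist_force: [-10.8, 2.2, 19.0]
opening: 0.0295
t 12.5 open 0.029502245057684708 F tool [-10.97  -0.51 -19.  ] mom [ 0.84   3.828 -0.022] face->pin [ 0.51725264 -0.08107987] z 0.0877246851747634
12.5 [ 0.51594877 -0.08973331  0.08772469] 0.029502245057684708 [-10.78690953   2.15594252  18.98981682] [ 0.84000204  3.82826471 -0.02175818] head [ 0.98883777 -0.14899279  0.00100314]
```

View pics/c8.png

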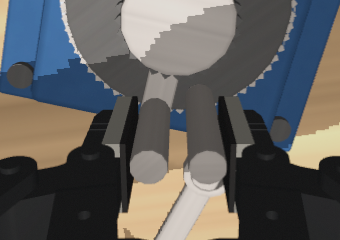

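The image still shows both pins between the pads at about (149,167) and (206,167) in the crop, roughly 18 mm apart. The drag along the pins rose to 22 N without slipping, so the ring is jammed and squeezed. I'll ease off slightly and measure by sliding upward.

```bash
python3 -m crank '[{"tx":0,"ty":0,"tz":-0.08,"rx":0,"ry":0,"rz":0,"gripper":0.338},{"tx":0,"ty":0,"tz":-0.16,"rx":0,"ry":0,"rz":0,"gripper":0.338},{"tx":0,"ty":0,"tz":-0.24,"rx":0,"ry":0,"rz":0,"gripper":0.338},{"tx":0,"ty":0,"tz":-0.3,"rx":0,"ry":0,"rz":0,"gripper":0.338},{"tx":0,"ty":0,"tz":-0.36,"rx":0,"ry":0,"rz":0,"gripper":0.338},{"tx":0,"ty":0,"tz":-0.42,"rx":0,"ry":0,"rz":0,"gripper":0.338},{"tx":0,"ty":0,"tz":-0.48,"rx":0,"ry":0,"rz":0,"gripper":0.338},{"tx":0,"ty":0,"tz":-0.54,"rx":0,"ry":0,"rz":0,"gripper":0.338},{"tx":0,"ty":0,"tz":-0.6,"rx":0,"ry":0,"rz":0,"gripper":0.338},{"tx":0,"ty":0,"tz":-0.65,"rx":0,"ry":0,"rz":0,"gripper":0.338}]'
python3 st.py; python3 -c "
from pts import *
s,o=go('w8',(319,213),(289,357),(346,357),yaw=-.370)
"
```

```text
t: 13.55
tool_pos: [0.5155, -0.0892, 0.0908]
eef_rot: [0.997, -0.075, -0.001, 0.0]
wrist_force: [0.5, 0.3, -19.2]
opening: 0.0291
t 13.55 open 0.0291434850227666 F tool [ 0.53 -0.36 19.2 ] mom [-0.249 -0.439 -0.005] face->pin [ 0.51674501 -0.08070864] z 0.09077652996710132
ax [ 0.5529 -0.0962  0.092 ] r 0.0 cw 3.142
bp [ 0.517  -0.0818  0.118 ] r 0.0387 cw 0.011
rp [ 0.5145 -0.0985  0.118 ] r 0.0385 cw -0.43
```

```bash
python3 -m crank '[{"tx":0,"ty":0,"tz":0.07,"rx":0,"ry":0,"rz":0,"gripper":0.337},{"tx":0,"ty":0,"tz":0.14,"rx":0,"ry":0,"rz":0,"gripper":0.337},{"tx":0,"ty":0,"tz":0.2,"rx":0,"ry":0,"rz":0,"gripper":0.337},{"tx":0,"ty":0,"tz":0.2,"rx":0,"ry":0,"rz":0,"gripper":0.337},{"tx":0,"ty":0,"tz":0.2,"rx":0,"ry":0,"rz":0,"gripper":0.337},{"tx":0,"ty":0,"tz":0.2,"rx":0,"ry":0,"rz":0,"gripper":0.337},{"tx":0,"ty":0,"tz":0.2,"rx":0,"ry":0,"rz":0,"gripper":0.337},{"tx":0,"ty":0,"tz":0.2,"rx":0,"ry":0,"rz":0,"gripper":0.337},{"tx":0,"ty":0,"tz":0.2,"rx":0,"ry":0,"rz":0,"gripper":0.337},{"tx":0,"ty":0,"tz":0.2,"rx":0,"ry":0,"rz":0,"gripper":0.337}]'
python3 st.py
python3 -m crank '[{"tx":0,"ty":0,"tz":0,"rx":0,"ry":0,"rz":0,"gripper":0.337},{"tx":0,"ty":0,"tz":0,"rx":0,"ry":0,"rz":0,"gripper":0.337},{"tx":0,"ty":0,"tz":0,"rx":0,"ry":0,"rz":0,"gripper":0.337},{"tx":0,"ty":0,"tz":0,"rx":0,"ry":0,"rz":0,"gripper":0.337},{"tx":0,"ty":0,"tz":0,"rx":0,"ry":0,"rz":0,"gripper":0.337},{"tx":0,"ty":0,"tz":0,"rx":0,"ry":0,"rz":0,"gripper":0.337},{"tx":0,"ty":0,"tz":0,"rx":0,"ry":0,"rz":0,"gripper":0.337},{"tx":0,"ty":0,"tz":0,"rx":0,"ry":0,"rz":0,"gripper":0.345},{"tx":0,"ty":0,"tz":0,"rx":0,"ry":0,"rz":0,"gripper":0.36},{"tx":0,"ty":0,"tz":0,"rx":0,"ry":0,"rz":0,"gripper":0.38}]'
python3 st.py
```

```text
t: 14.55
tool_pos: [0.5156, -0.0893, 0.0906]
eef_rot: [0.997, -0.075, -0.0, 0.0]
wrist_force: [-7.4, 1.9, -0.9]
opening: 0.0291
t 14.55 open 0.02912116019206127 F tool [-7.58 -0.78  0.9 ] mom [0.808 2.556 0.012] face->pin [ 0.51683816 -0.08079775] z 0.09060516552273534
t: 15.55
tool_pos: [0.5185, -0.0891, 0.0913]
eef_rot: [0.997, -0.075, 0.003, -0.0]
wrist_force: [0.4, 0.1, 0.6]
opening: 0.032
t 15.55 open 0.03201763229048001 F tool [ 0.39 -0.11 -0.65] mom [-0.03   0.024  0.02 ] face->pin [ 0.52000708 -0.07923889] z 0.09133781482135317
```

Released with almost no side force. Next: open wider, go straight up and look.

```bash
python3 -m crank '[{"tx":0,"ty":0,"tz":0,"rx":0,"ry":0,"rz":0,"gripper":0.45},{"tx":0,"ty":0,"tz":0,"rx":0,"ry":0,"rz":0,"gripper":0.55},{"tx":0,"ty":0,"tz":0,"rx":0,"ry":0,"rz":0,"gripper":0.65},{"tx":0,"ty":0,"tz":0,"rx":0,"ry":0,"rz":0,"gripper":0.7},{"tx":0,"ty":0,"tz":-1.5,"rx":0,"ry":0,"rz":0,"gripper":0.7},{"tx":0,"ty":0,"tz":-4,"rx":0,"ry":0,"rz":0,"gripper":0.7},{"tx":0,"ty":0,"tz":-7,"rx":0,"ry":0,"rz":0,"gripper":0.7},{"tx":0,"ty":0,"tz":-10,"rx":0,"ry":0,"rz":0,"gripper":0.7},{"tx":0,"ty":0,"tz":-12,"rx":0,"ry":0,"rz":0,"gripper":0.7},{"tx":0,"ty":0,"tz":-13,"rx":0,"ry":0,"rz":0,"gripper":0.7}]'
python3 -m crank '[{"tx":-2,"ty":0,"tz":-1,"rx":0,"ry":0,"rz":0,"gripper":0.7},{"tx":-4,"ty":0,"tz":-1,"rx":0,"ry":0,"rz":0,"gripper":0.7},{"tx":-4,"ty":0,"tz":-1,"rx":0,"ry":0,"rz":0,"gripper":0.7},{"tx":-4,"ty":0,"tz":-1,"rx":0,"ry":0,"rz":0,"gripper":0.7},{"tx":-4,"ty":0,"tz":-1,"rx":0,"ry":0,"rz":0,"gripper":0.7},{"tx":-4,"ty":0,"tz":-1,"rx":0,"ry":0,"rz":0,"gripper":0.7},{"tx":-4,"ty":0,"tz":-1,"rx":0,"ry":0,"rz":0,"gripper":0.7},{"tx":-4,"ty":0,"tz":-1,"rx":0,"ry":0,"rz":0,"gripper":0.7},{"tx":-4,"ty":0,"tz":-1,"rx":0,"ry":0,"rz":0,"gripper":0.7},{"tx":-4,"ty":0,"tz":-1,"rx":0,"ry":0,"rz":0,"gripper":0.7}]'
python3 look.py w9; python3 - <<'E'
import cv2
cv2.imwrite("pics/c9.png",cv2.resize(cv2.imread("pics/w9.png")[20:290,180:460],None,fx=2,fy=2,interpolation=2))
E
```

```text
t: 16.55
tool_pos: [0.5169, -0.0893, 0.2213]
eef_rot: [0.997, -0.075, 0.001, -0.0]
wrist_force: [-0.1, -0.2, -0.1]
opening: 0.0597
t: 17.55
tool_pos: [0.4766, -0.0833, 0.2292]
eef_rot: [0.997, -0.075, -0.0, 0.0]
wrist_force: [0.3, 0.5, -0.6]
opening: 0.0599
17.55 [ 0.47659639 -0.08331978  0.22924882] 0.05989278449736264 [ 0.25230709  0.50409582 -0.55496523] [-0.01438311  0.03950644  0.01520043] head [ 9.88639218e-01 -1.50307975e-01 -1.00749405e-04]
```

View pics/c9.png

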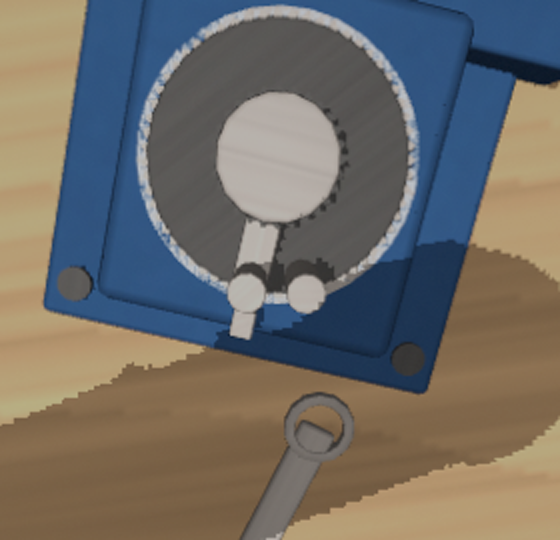

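The final view shows the arm and pin lined up with the index tooth: barrel (278,157), barrel pin (246,293), tooth (243,325), with the ring pin close beside at (306,293).

```bash
python3 -c "
from pts import *
u=lambda x,y:(x/2+180-.25,y/2+20-.25)
go('w9',u(278,157),u(246,293),u(306,293),u(242.5,328),[u(45,306),u(425,391)])"
```

```text
yaw -0.37249935724832106 0.14933459154860437
ax [ 0.5532 -0.096   0.092 ] r 0.0 cw 3.142
tooth [ 0.4993 -0.0754  0.075 ] r 0.0577 cw -0.007
bp [ 0.5161 -0.0808  0.118 ] r 0.0401 cw 0.016
rp [ 0.5135 -0.0984  0.118 ] r 0.0398 cw -0.432
```

```bash
python3 -c "
from cell import manip
print(manip.sign_off())"
```

```text
the job is handed in; nothing more can be done
None
```

The job is done and handed in at about 17.6 s. I turned the barrel back to its index tooth and held its pin with one finger. The other finger drove the ring clockwise until it jammed. I then squeezed the pins for over a second, let go and backed off.

**Position:** The last wrist picture puts the barrel about 0.02 rad clockwise of the index tooth, roughly at my measuring accuracy. The ring is at 0.70 rad relative to the barrel, which is its jam angle. The wrist force after letting go is about zero.

**Barrel movement:** The barrel wandered between about -0.03 and +0.02 rad, measured only at stops. It went about 0.03 rad past the index before the ring started turning, then the drag brought it back onto the finger.

**Squeeze force:** I could not measure this directly. I estimated it from how hard the pads dragged along the pins, scaled to the stated 5 N turning force of the ring:
- **Sliding test:** 13–15 N.
- **Final hold:** very slightly tighter, so about 15 N.
- **Highest setting:** for about a second the fingers were a little tighter still. The pads didn't slip there, so I only know it was at least 15 N, probably 16–18 N. The 25 N limit was therefore not directly confirmed.

**Disagreements:** The opening reading was too noisy (about 0.3 mm) to judge force. The wrist camera's positions were off by nearly 1 mm from the finger positions, so I relied on angles taken within a single picture.

I did not see the gripper touch any of the bystanders, but I took no final wide picture to check them.

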